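# Draw the filter plate from the filter box and hold it over the viewing pad

### The job

Swing the hood of the white filter box right up so that it stays open, draw the filter plate (the one with the wide grip tab) straight up out of its slot, and bring it over the viewing pad. Finish while still holding it in the gripper: upright and still, centred over the pad with its lower edge about 5 cm above the pad, its long side in line with the pad's long side. Leave the hood open, the narrow-tabbed blank plate down in its slot and everything else where it stands.

Things in the scene. Friction and masses are not known exactly. Their poses are not given: they have to be found in the camera images.
- filter_box: white open-topped box, 150 (its x) x 160 (its y) x 70 mm high, walls 6 mm, fixed to the table; origin at the centre of its underside, z up, its -x side (black louvres) roughly faces the robot. Inside, two upright slots for plates run along its x, centred at y = +36 and y = -36 mm; the filter plate stands in one, the blank plate in the other, which way round varies. A hood covers the top.
- hood (a joint): angle of the hood, a 150 x 160 x 42 mm white cover on the box with open underside; 0 = shut, up to 1.75 rad = fully back; may start a little ajar. It turns about the upper far edge of the box (point hood_hinge), front rising and going away from the robot, and its hinge has friction (about 0.3 N m) that holds it at any angle where it is left. Counts as open from 1.2 rad.
- hood_hinge (a point): point on the hinge axis at mid width: x = +75, y = 0, z = 70 mm in the box's frame; the axis runs along the box's y
- hood_knob (a point): centre of the hood's knob, a grey round bar 20 mm in diameter, 24 mm long, lying along the box's y, held on a narrow stem 20 mm ahead of the middle of the hood's front face. With the hood shut the point lies 170 mm toward the box's -x from the hinge axis and 20 mm above it (90 mm above the table) and it turns rigidly with the hood. Pinch it across its two flat ends (along the box's y) and it can pivot between the fingers.
- filter_plate: loose white filter plate, a frame with a grid, 132 (x) x 8 (y) x 58 mm (z), with a grip tab in the middle of its upper edge 44 (x) x 12 (y) mm, from z = 58 to z = 94 mm; about 0.09 kg. Origin at the centre of its lower edge, x along its long side, z up. In its slot the origin is 6 mm above the table, long side along the box's x; the tab top is then 100 mm above the table, 30 mm above the box's rim. Slot play about 1.5 mm a side.
- blank_plate: loose white solid blank plate of the same size, in the other slot, with a tab only 14 mm wide, its top at z = 84 mm; origin at the centre of its lower edge, z up. Stays in its slot.
- viewing_pad: flat viewing pad, grey rim and white middle, 180 (x) x 110 (y) x 12 mm high, fixed to the table; origin at the centre of its underside, x along its long side
- timer: bystander: green bench timer 66 x 92 x 28 mm, origin at the centre of its underside
- forceps: bystander: steel forceps 129 mm long, lying, origin at the centre of its underside
- petri_dish: bystander: petri dish, 91 mm across, 15 mm high, origin at the centre of its underside
- marker: bystander: marker pen 135 mm long, lying, origin at the centre of its underside

How it is judged:
On the way, in this order (a step that is already met when the one before it is completed fails the run):
1. the hood is swung open (1.2 rad or more) with the filter plate still in its slot (value of joint hood above 1.2 rad and z of filter_plate in the frame of filter_box below 0.02 m), for 0.2 s.
2. the filter plate is drawn up clear of the box's rim, above the box, upright and held by the fingers, the hood open (z of filter_plate in the frame of filter_box above 0.07 m and horizontal distance between filter_plate and filter_box below 0.09 m and angle between filter_plate's own z axis and vertical below 0.35 rad and contact force between the fingers and filter_plate above 0.5 N and value of joint hood above 1.2 rad), for 0.05 s.
At the end, for the whole second after the job is handed in: The fingers alone hold the filter plate upright (0.2 rad), still, within 30 mm of the pad's centre, lower edge 20 to 100 mm above the pad, long side within 0.2 rad of the pad's; the hood is open (1.2 rad or more) and the blank plate is down in its slot (horizontal distance between filter_plate and viewing_pad below 0.03 m and z of filter_plate in the frame of viewing_pad between 0.032 and 0.112 m and angle between filter_plate's own z axis and vertical below 0.2 rad and angle between the x axis of filter_plate and the x axis of viewing_pad, either way round below 0.2 rad and linear speed of filter_plate below 0.03 m/s and contact force between the fingers and filter_plate above 0.5 N and contact force between filter_plate and viewing_pad below 0.1 N and value of joint hood above 1.2 rad and z of blank_plate in the frame of filter_box below 0.02 m and horizontal distance between blank_plate and filter_box below 0.045 m); the arm keeps its last pose, push and grip.
It fails at once if the blank plate is pulled up more than 25 mm (z of blank_plate in the frame of filter_box above 0.031 m).
It fails at once if a bystander is moved by more than 3 cm (distance of any of timer, forceps, petri_dish, marker from where it was at the start of the episode above 0.03 m).
It also fails if it takes over 58 s, if anything falls off the work surface, if the arm or the gripper's body presses on something with over 40 N, if the wrist force passes 120 N, or if a joint passes its speed limit or range.

### The arm

A 7-joint arm with a two-finger parallel gripper is mounted at the origin on a cart in front of the work surface, level with it; the furniture and walls round the work are solid. World frame = base frame: x ahead of the robot, y to its left, z up, the work surface at z = 0. Lengths are in m, angles in rad, forces in N, time in s.
With the tool pointing down it reaches from about 0.35 to 0.9 m from the base axis. Payload 19.9 kg.
Tool frame: the origin (TCP) lies on the mounting face of the last link; the fingertips stand 173 mm ahead of it and the grasp point (between the pads) lies 155 mm ahead of it; z points along the fingers, y is the direction in which the jaws open and shut (so a half turn about z gives the same grasp; the last joint's range is limited). The gripper opens to 85 mm and grips with 20 to 120 N. Pads are 22 mm wide; open, the fingers measure 114 mm over their backs; the gripper's body (76 mm by 85 mm) begins 54 mm behind the grasp point. The pads swing forward as they close: fully open they stand 13 mm farther back than shut.
Start: joints at [1.292, 0.417, -0.01, 1.614, 0.005, 1.111, -0.053], TCP at [0.147, -0.608, 0.405] pointing down, gripper open.
Joint ranges: [-2.81, 2.81], [-0.39, 2.02], [-1.27, 1.25], [0.06, 2.57], [-1.19, 4.33], [0.19, 2], [-2.82, 2.82]. Speed limits (rad/s): [1.89, 1.89, 2.39, 2.39, 3.01, 3.01, 3.01].

### API

Orientations are given as a unit quaternion [w, x, y, z].
In Python, from workcell import sense, viewer, order, models gives the robot as it stands.
- The arm moves only by the tool arm_command, never from a script. Its argument "motion" is a list of rows, each an object of numbers: "tx", "ty", "tz": the shift along the tool's x, y, z in mm; "roll": the turn about the tool's z in rad. In form: [{"tx": .., "ty": .., "tz": .., "roll": ..}, ...]. A call has 1 to 12 rows; each row is the pose to reach, as a shift and turn from the pose commanded when the call began, along the tool's axes at that moment; what a row does not reach only later rows make up. A row lasts 1/10 s, in which the tool goes at most 50 mm and 8.59 degrees, less where a joint would pass 70% of its speed; a pose out of reach is approached as far as the arm can. A call with a gripper value outside its range is refused whole. "jaw" is the closure, from -1 (fully open) to 1 (shut), set as the call begins (left out, the last holds). The fingers move at their own pace and stop on an object; "squeeze" is the grip in N (left out, the last holds). Time passes only in rows, so rows that repeat a pose let the fingers close. It gives the time, the measured TCP pose, the force and the opening at its end, in the units of the state.
- sense(): the state, without advancing time (a new reading comes with each control period).
- viewer.camera(name): name is "side" or "top" or "wrist"; returns a dict with "image" (400x640x3 uint8, blue, green, red), "intrinsics" (3x3 intrinsics, pixels), "R" (3x3) and "t" (3): a world point X has camera coordinates R X + t; the wrist camera has in their place "tool_from_camera" (4x4, takes a point from camera to tool coordinates, whose origin is the TCP and whose axes are the flange's). Camera axes: x right, y down, z forward; pixel columns grow to the right and rows downward; lengths in m; the calibration is good to about 2 mm. A picture is of the moment at which its call begins: read the wrist's pose just before it. There is no depth.
- order.sign_off(): hands the job in, once; it reports no verdict.
Trained networks look in a picture, given as the dict that the camera call returned (one of the last four; its "shot" number tells which), for a name from the list of things; names that differ only in an ending like _2 or _b are one class to them, and where a whole thing is asked for, a point or a joint stands for the part that bears it (a point fixed in the world has none). Each returns a list of dicts, best first, with "confidence" (0 to 1); they miss things now and then, are a little off and sometimes report something else, mostly with a low value. They report only what shows in the picture. A call takes as long as a camera call.
- models.search_frame(name, picture): "point" ([column, row] in pixels, amid what is visible of it).
- models.outline_of(name, picture): "region" (400x640 bool, what is visible of it) and "point" ([column, row] in pixels, amid what is visible of it).
- models.landmark_of(name, picture): "point" ([column, row] in pixels: a listed point, or the origin of a listed thing).
The state is a dict: "time_s": time; "joint_positions": joint angles; "joint_vel": joint speeds; "joint_efforts": joint torques, N m; "eef_pos": TCP position; "tool_rot": TCP orientation; "ft_force": force on the tool from outside, world axes, zero at the start; "wrist_torque": the same for the moment, N m; "gripper_width": finger opening in m.
Only numpy, scipy, OpenCV 4.12 (cv2) and the standard library are available. Lean on these libraries where they do the work, as an engineer would, in place of code of your own. Each camera call takes 0.05 s, during which the arm holds its last target. There are 200 camera calls.

## Working session

There is one attempt and no reset: what is moved stays moved. The work goes in short steps, Python scripts to look and compute and a tool call to move; the robot and the scene stay as the last step left them, time stands still between calls to the robot, and variables do not carry over. Pictures are saved under pics/ and viewed, about 8 in all and at most 12, crops included, and the job is handed in when it is done.

Besides the shell and the picture viewer there is one more tool, called after "Call:" by a JSON object that holds its "fn" and its "kwargs". arm_command: Moves the arm, as the interface text tells. Its arguments: {"type":"object","properties":{"motion":{"type":"array"},"jaw":{"type":"number"},"squeeze":{"type":"number"}},"required":["motion"]}

```bash
mkdir -p pics; ls; cat > h.py <<'E'
import numpy as np, cv2
from scipy.spatial.transform import Rotation as Ro
from workcell import sense, viewer, order, models
def rot(q): return Ro.from_quat([q[1],q[2],q[3],q[0]]).as_matrix()
def cam(n):
    s=sense(); p=viewer.camera(n)
    if n=="wrist":
        T=np.array(p["tool_from_camera"]); Rt=rot(s["tool_rot"]); 
        Rw=Rt@T[:3,:3]; c=Rt@T[:3,3]+np.array(s["eef_pos"])
    else:
        R=np.array(p["R"]); Rw=R.T; c=-R.T@np.array(p["t"])
    p["Rw"]=Rw; p["c"]=c; return p
def ray(p,px):
    d=p["Rw"]@np.linalg.inv(np.array(p["intrinsics"]))@np.array([px[0],px[1],1.]); return p["c"],d/np.linalg.norm(d)
def atz(p,px,z):
    c,d=ray(p,px); return c+d*(z-c[2])/d[2]
def tri(obs):
    A=np.zeros((3,3));b=np.zeros(3)
    for p,px in obs:
        c,d=ray(p,px);M=np.eye(3)-np.outer(d,d);A+=M;b+=M@c
    return np.linalg.solve(A,b)
def proj(p,X):
    x=np.array(p["intrinsics"])@(p["Rw"].T@(np.asarray(X,float)-p["c"])); return x[:2]/x[2]
def toolshift(X):
    "shift in mm, tool axes, bringing grasp point to world X"
    s=sense();R=rot(s["tool_rot"]);return (R.T@(np.array(X)-np.array(s["eef_pos"]))-[0,0,.155])*1000
E
python3 - <<'E'
from h import *
np.set_printoptions(precision=3,suppress=True)
s=sense();print(s["eef_pos"],rot(s["tool_rot"]).tolist(),s["gripper_width"])
a=cam("side");b=cam("top")
cv2.imwrite("pics/1.png",np.vstack([a["image"],b["image"]])[::1]) 
im=np.vstack([a["image"],b["image"]]);cv2.imwrite("pics/1.png",cv2.resize(im,(480,600),interpolation=cv2.INTER_AREA))
cv2.imwrite("pics/2.png",b["image"])
for n in ["filter_box","hood_hinge","hood_knob","filter_plate","blank_plate","viewing_pad","timer","forceps","petri_dish","marker"]:
    for k,p in(("side",a),("top",b)):
        r=models.landmark_of(n,p)[:2]; print(n,k,[(np.round(x["point"]),round(x["confidence"],2),atz(p,x["point"],{"hood_hinge":.07,"hood_knob":.09}.get(n,0))) for x in r])
print(a["c"],b["c"])
E
```

```text
pics
[ 0.147 -0.607  0.404] [[0.9720909355411312, 0.23460412844310766, -0.00034052344760727494], [0.23460436721897063, -0.972090264311677, 0.001144077025739742], [-6.261433469342427e-05, -0.0011920351942315873, -0.9999992875655167]] 0.08514732574045032
filter_box side [(array([357., 244.]), 0.79, array([0.555, 0.153, 0.   ])), (array([284., 182.]), 0.51, array([ 0.484, -0.26 ,  0.   ]))]
filter_box top [(array([282., 215.]), 0.91, array([0.553, 0.164, 0.   ])), (array([419., 236.]), 0.51, array([ 0.479, -0.276,  0.   ]))]
hood_hinge side [(array([336., 230.]), 0.72, array([0.625, 0.155, 0.07 ]))]
hood_hinge top [(array([207., 227.]), 0.32, array([0.499, 0.391, 0.07 ]))]
hood_knob side [(array([379., 197.]), 0.56, array([0.46 , 0.128, 0.09 ]))]
hood_knob top [(array([287., 236.]), 0.74, array([0.467, 0.143, 0.09 ]))]
filter_plate side []
filter_plate top []
blank_plate side []
blank_plate top []
viewing_pad side [(array([285., 180.]), 0.8, array([ 0.475, -0.265,  0.   ])), (array([380., 194.]), 0.27, array([0.315, 0.003, 0.   ]))]
viewing_pad top [(array([418., 234.]), 0.89, array([ 0.485, -0.274,  0.   ]))]
timer side [(array([225., 218.]), 0.87, array([ 0.739, -0.179,  0.   ]))]
timer top [(array([382., 159.]), 0.8, array([ 0.74, -0.17,  0.  ]))]
forceps side [(array([408., 223.]), 0.41, array([0.382, 0.166, 0.   ])), (array([282., 180.]), 0.36, array([ 0.483, -0.274, -0.   ]))]
forceps top [(array([284., 270.]), 0.54, array([0.374, 0.155, 0.   ]))]
petri_dish side []
petri_dish top [(array([343., 270.]), 0.97, array([ 0.374, -0.03 ,  0.   ]))]
marker side [(array([454., 290.]), 0.74, array([0.52 , 0.411, 0.   ]))]
marker top [(array([207., 228.]), 0.76, array([0.508, 0.407, 0.   ])), (array([287., 272.]), 0.74, array([0.367, 0.147, 0.   ]))]
[1.186 0.793 0.6  ] [0.219 0.064 1.525]
```

View pics/1.png

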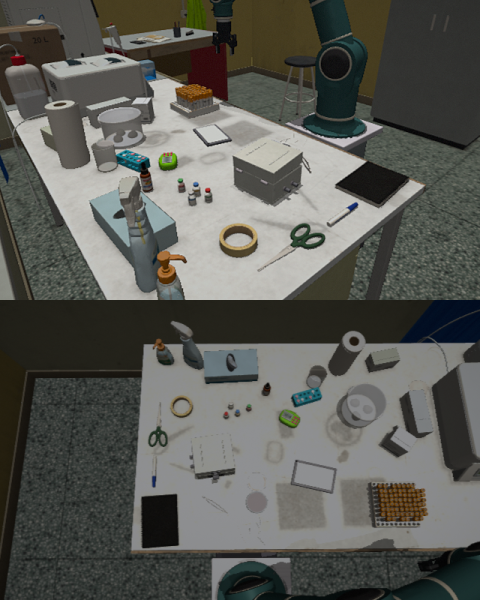

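View pics/2.png

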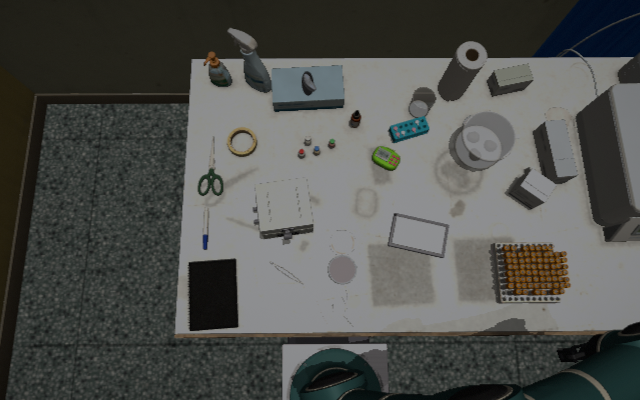

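Picture 1–2: the white box is at about (282,210) in the top view with its knob at (287,236) facing the robot. The pad is at (418,235), its long side roughly along world y. The forceps, petri dish and marker are clear of the box, so I'll move over it.

Call:
{"fn": "arm_command", "kwargs": {"motion": [{"tx": 20,"ty": -14},{"tx": 60,"ty": -42},{"tx": 105,"ty": -74},{"tx": 150,"ty": -105},{"tx": 195,"ty": -137},{"tx": 240,"ty": -169},{"tx": 285,"ty": -200},{"tx": 325,"ty": -228},{"tx": 350,"ty": -246},{"tx": 360,"ty": -253},{"tx": 360,"ty": -253}], "jaw": -1}}

```text
invalid input at $.motion[0]: expected keys tx, ty, tz, roll
```

Call:
{"fn": "arm_command", "kwargs": {"motion": [{"tx": 6,"ty": -20},{"tx": 18,"ty": -60},{"tx": 31,"ty": -105},{"tx": 44,"ty": -150},{"tx": 58,"ty": -195},{"tx": 71,"ty": -240},{"tx": 85,"ty": -285},{"tx": 98,"ty": -330},{"tx": 108,"ty": -370},{"tx": 114,"ty": -390},{"tx": 115,"ty": -395},{"tx": 115,"ty": -395}]}}

```text
invalid input at $.motion[0]: expected keys tx, ty, tz, roll
```

```bash
python3 - <<'E'
from h import *
np.set_printoptions(precision=3,suppress=True)
s=sense();print(s["time_s"],s["eef_pos"],s["joint_positions"])
a=cam("side");w=cam("wrist");print("camc",w["c"])
cv2.imwrite("pics/3.png",w["image"])
for n,z in [("hood_knob",.09),("hood_hinge",.07),("filter_box",0),("filter_plate",0.006),("blank_plate",0.006)]:
    rs={k:models.landmark_of(n,p)[:1] for k,p in(("side",a),("wrist",w))}
    for k,p in(("side",a),("wrist",w)):
        if rs[k]: print(n,k,np.round(rs[k][0]["point"]),round(rs[k][0]["confidence"],2),atz(p,rs[k][0]["point"],z))
    if rs["side"] and rs["wrist"]: print(n,"tri",tri([(a,rs["side"][0]["point"]),(w,rs["wrist"][0]["point"])]))
E
```

```text
1.1 [ 0.147 -0.608  0.405] [ 1.293  0.417 -0.01   1.614  0.005  1.111 -0.053]
camc [ 0.21  -0.592  0.375]
hood_knob side [378. 196.] 0.81 [0.46  0.125 0.09 ]
hood_hinge side [336. 232.] 0.92 [0.63  0.161 0.07 ]
filter_box side [355. 245.] 0.84 [0.559 0.151 0.   ]
```

View pics/3.png

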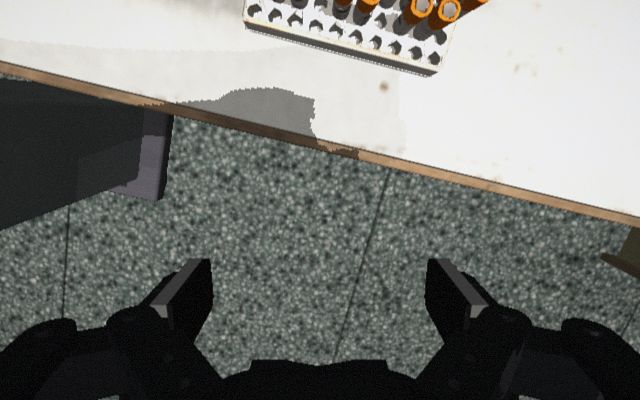

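All four keys are required, so the arm has not moved and the picture still shows the floor and rack edge. I'll resend.

Call:
{"fn": "arm_command", "kwargs": {"motion": [{"tx": 20,"ty": -14,"tz": 0,"roll": 0},{"tx": 60,"ty": -42,"tz": 0,"roll": 0},{"tx": 100,"ty": -70,"tz": 0,"roll": 0},{"tx": 140,"ty": -98,"tz": 0,"roll": 0},{"tx": 180,"ty": -126,"tz": 0,"roll": 0},{"tx": 220,"ty": -155,"tz": 0,"roll": 0},{"tx": 260,"ty": -183,"tz": 0,"roll": 0},{"tx": 300,"ty": -211,"tz": 0,"roll": 0},{"tx": 330,"ty": -232,"tz": 0,"roll": 0},{"tx": 350,"ty": -246,"tz": 0,"roll": 0},{"tx": 360,"ty": -253,"tz": 0,"roll": 0}], "jaw": -1}}

```text
time_s: 2.8
eef_pos: [0.4385, -0.2753, 0.4048]
tool_rot: [-0.0, 0.993, 0.119, 0.0]
ft_force: [-0.7, 0.1, -0.8]
gripper_width: 0.0856
```

Call:
{"fn": "arm_command", "kwargs": {"motion": [{"tx": 6,"ty": -20,"tz": 0,"roll": 0},{"tx": 18,"ty": -60,"tz": 0,"roll": 0},{"tx": 30,"ty": -105,"tz": 0,"roll": 0},{"tx": 44,"ty": -150,"tz": 0,"roll": 0},{"tx": 57,"ty": -195,"tz": 0,"roll": 0},{"tx": 70,"ty": -240,"tz": 0,"roll": 0},{"tx": 83,"ty": -285,"tz": 0,"roll": 0},{"tx": 96,"ty": -330,"tz": 0,"roll": 0},{"tx": 107,"ty": -368,"tz": 0,"roll": 0},{"tx": 113,"ty": -388,"tz": 0,"roll": 0},{"tx": 115,"ty": -395,"tz": 0,"roll": 0},{"tx": 115,"ty": -395,"tz": 0,"roll": 0}]}}

```text
time_s: 4.0
eef_pos: [0.4565, 0.1336, 0.4046]
tool_rot: [-0.0, 0.993, 0.118, -0.0]
ft_force: [-0.1, -1.2, 0.1]
gripper_width: 0.0854
```

```bash
python3 - <<'E'
from h import *
np.set_printoptions(precision=3,suppress=True)
s=sense();print(s["time_s"],s["eef_pos"],s["joint_positions"])
a=cam("side");w=cam("wrist");print("camc",w["c"])
cv2.imwrite("pics/4.png",w["image"])
for n,z in [("hood_knob",.09),("hood_hinge",.07),("filter_box",0),("forceps",0)]:
    rs={k:models.landmark_of(n,p)[:1] for k,p in(("side",a),("wrist",w))}
    for k,p in(("side",a),("wrist",w)):
        if rs[k]: print(n,k,np.round(rs[k][0]["point"]),round(rs[k][0]["confidence"],2),atz(p,rs[k][0]["point"],z))
    if rs["side"] and rs["wrist"]: print(n,"tri",tri([(a,rs["side"][0]["point"]),(w,rs["wrist"][0]["point"])]))
E
```

```text
4.0 [0.457 0.134 0.405] [ 0.169  0.186 -0.575  1.957  0.117  1.031 -1.792]
camc [0.52  0.148 0.374]
hood_knob side [377. 196.] 0.57 [0.459 0.122 0.09 ]
hood_knob wrist [310. 186.] 0.86 [0.459 0.14  0.09 ]
hood_knob tri [0.466 0.136 0.098]
hood_hinge side [336. 230.] 0.6 [0.623 0.153 0.07 ]
filter_box side [356. 245.] 0.58 [0.557 0.153 0.   ]
filter_box wrist [438. 274.] 0.7 [ 0.373 -0.029  0.   ]
filter_box tri [ 0.256 -0.162 -0.291]
forceps side [409. 220.] 0.55 [0.367 0.157 0.   ]
forceps wrist [285. 246.] 0.94 [0.366 0.149 0.   ]
forceps tri [ 0.362  0.151 -0.005]
```

View pics/4.png

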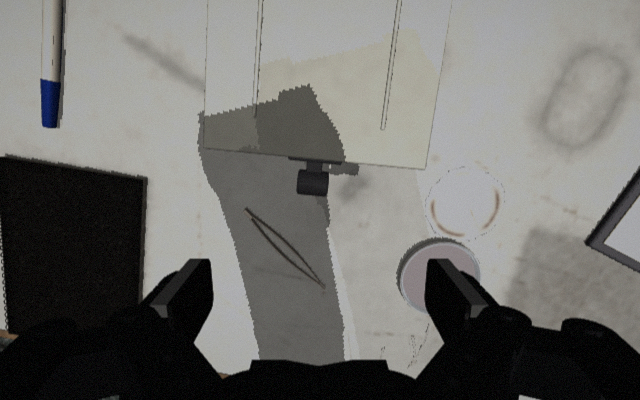

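Wrist view: hood front edge runs (205,149)–(427,168), with the knob at about (312,182). The forceps lie below the knob and the petri dish is at (440,275).

```bash
python3 - <<'E'
from h import *
np.set_printoptions(precision=3,suppress=True)
w=cam("wrist")
for z in(.112,.125):
    A,B=atz(w,(205,149),z),atz(w,(427,168),z);d=A-B;print(z,A,B,np.linalg.norm(d),"yaw",np.arctan2(-d[0],d[1]))
K=tri([(w,(312,182))]) if 0 else atz(w,(312,182),.09)
for z in(.09,.1,.11):print(atz(w,(312,182),z))
E=[(205,149),(204,0)],[(427,168),(452,0)]
for a,b in E:
    d=atz(w,b,.112)-atz(w,a,.112);print("side yaw",np.arctan2(d[1],d[0]))
s=sense();R=rot(s["tool_rot"]);print("tool yaw",np.arctan2(R[1,0],R[0,0]))
E
```

```text
0.112 [0.473 0.223 0.112] [0.497 0.06  0.112] 0.1647835602506588 yaw 0.1511944540198982
0.125 [0.475 0.219 0.125] [0.499 0.064 0.125] 0.15662563911031407 yaw 0.1511944540198982
[0.463 0.14  0.09 ]
[0.465 0.14  0.1  ]
[0.467 0.141 0.11 ]
side yaw 0.16016625806414447
side yaw 0.1687587607607093
tool yaw 0.23647305717275707
```

Call:
{"fn": "arm_command", "kwargs": {"motion": [{"tx": 3,"ty": -1,"tz": 15,"roll": 0.03},{"tx": 6,"ty": -2,"tz": 45,"roll": 0.06},{"tx": 9,"ty": -4,"tz": 75,"roll": 0.076},{"tx": 9,"ty": -4,"tz": 90,"roll": 0.076},{"tx": 9,"ty": -4,"tz": 90,"roll": 0.076}]}}

```text
time_s: 5.05
eef_pos: [0.4637, 0.1397, 0.313]
tool_rot: [0.0, 0.997, 0.08, -0.002]
ft_force: [-0.3, -0.8, 0.7]
gripper_width: 0.0853
```

```bash
python3 - <<'E'
from h import *
np.set_printoptions(precision=3,suppress=True)
a=cam("side");w=cam("wrist")
cv2.imwrite("pics/5.png",w["image"]);print(w["c"])
r=models.landmark_of("hood_knob",w)[:1];q=models.outline_of("hood_knob",w)
print(r,[ (x["point"],x["confidence"]) for x in q])
for z in(.09,.1):print(atz(w,r[0]["point"],z),toolshift(atz(w,r[0]["point"],z)))
qs=models.landmark_of("hood_knob",a)[:1];print(qs,tri([(w,r[0]["point"]),(a,qs[0]["point"])]) if qs else 0)
E
```

```text
[0.528 0.15  0.284]
[{'point': [320.8, 234.8], 'confidence': 0.71}] [([321.2, 102.8], 0.66)]
[0.459 0.137 0.09 ] [-6.342  1.587 70.728]
[0.462 0.138 0.1  ] [-2.684  1.516 60.733]
[{'point': [380.9, 197.6], 'confidence': 0.61}] [0.46  0.137 0.091]
```

View pics/5.png

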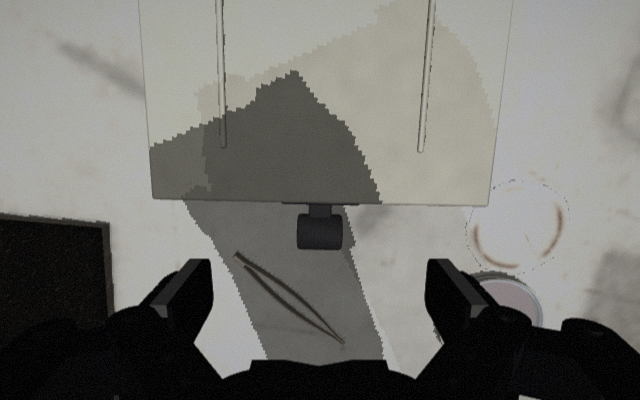

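The knob is at (320,231), centred between the fingers. The hood edge (153,199)–(489,206) puts the box yaw at about 0.145. Next I descend and pinch.

Call:
{"fn": "arm_command", "kwargs": {"motion": [{"tx": -4,"ty": 2,"tz": 10,"roll": 0.015},{"tx": -4,"ty": 2,"tz": 30,"roll": 0.015},{"tx": -4,"ty": 2,"tz": 50,"roll": 0.015},{"tx": -4,"ty": 2,"tz": 63,"roll": 0.015},{"tx": -4,"ty": 2,"tz": 63,"roll": 0.015}]}}

```text
time_s: 5.8
eef_pos: [0.46, 0.1369, 0.2503]
tool_rot: [0.0, 0.997, 0.073, -0.001]
ft_force: [0.5, 0.5, 1.0]
gripper_width: 0.0854
```

Call:
{"fn": "arm_command", "kwargs": {"motion": [{"tx": 0,"ty": 0,"tz": 0,"roll": 0},{"tx": 0,"ty": 0,"tz": 0,"roll": 0},{"tx": 0,"ty": 0,"tz": 0,"roll": 0},{"tx": 0,"ty": 0,"tz": 0,"roll": 0},{"tx": 0,"ty": 0,"tz": 0,"roll": 0},{"tx": 0,"ty": 0,"tz": 0,"roll": 0},{"tx": 0,"ty": 0,"tz": 0,"roll": 0},{"tx": 0,"ty": 0,"tz": 0,"roll": 0}], "jaw": 1, "squeeze": 30}}

```text
time_s: 6.6
eef_pos: [0.4604, 0.1385, 0.2521]
tool_rot: [-0.001, 0.997, 0.073, 0.0]
ft_force: [-2.4, 10.0, 1.3]
gripper_width: 0.0232
```

```bash
python3 - <<'E'
from h import *
a=cam("side")
im=np.vstack([cv2.resize(a["image"][120:300,270:450],(480,480))]);cv2.imwrite("pics/6.png",im)
print(sense()["gripper_width"],sense()["eef_pos"],sense()["ft_force"])
E
```

```text
0.023512672021179792 [0.46037339 0.1385141  0.25213999] [-2.77335479 10.83450494  1.1631815 ]
```

View pics/6.png

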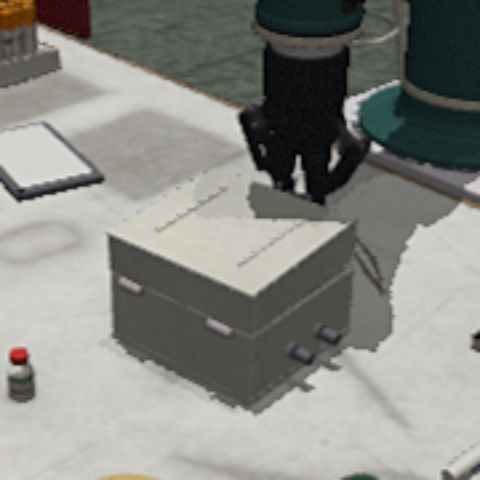

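Pinched at 23.5 mm, with the fingers seen on the knob. Now I follow the arc about the hinge (radius 171 mm).

Call:
{"fn": "arm_command", "kwargs": {"motion": [{"tx": 1,"ty": -2,"tz": -5,"roll": 0},{"tx": 3,"ty": -2,"tz": -17,"roll": 0},{"tx": 6,"ty": -2,"tz": -30,"roll": 0},{"tx": 11,"ty": -2,"tz": -43,"roll": 0},{"tx": 16,"ty": -2,"tz": -56,"roll": 0},{"tx": 23,"ty": -2,"tz": -68,"roll": 0},{"tx": 30,"ty": -2,"tz": -79,"roll": 0},{"tx": 39,"ty": -2,"tz": -90,"roll": 0},{"tx": 48,"ty": -2,"tz": -100,"roll": 0},{"tx": 58,"ty": -2,"tz": -109,"roll": 0},{"tx": 66,"ty": -2,"tz": -116,"roll": 0},{"tx": 70,"ty": -2,"tz": -119,"roll": 0}]}}

```text
time_s: 7.85
eef_pos: [0.5301, 0.1489, 0.3711]
tool_rot: [0.0, 0.997, 0.073, -0.0]
ft_force: [0.4, -6.4, -4.6]
gripper_width: 0.0236
```

```bash
python3 - <<'E'
from h import *
a=cam("side");s=sense();print(s["eef_pos"],s["ft_force"],s["gripper_width"])
cv2.imwrite("pics/7.png",cv2.resize(a["image"][70:290,250:470],(480,480)))
E
```

```text
[0.53039779 0.14896113 0.37124208] [-1.87983876e-03 -5.16298339e+00  5.37760934e-01] 0.023725778726570453
```

View pics/7.png

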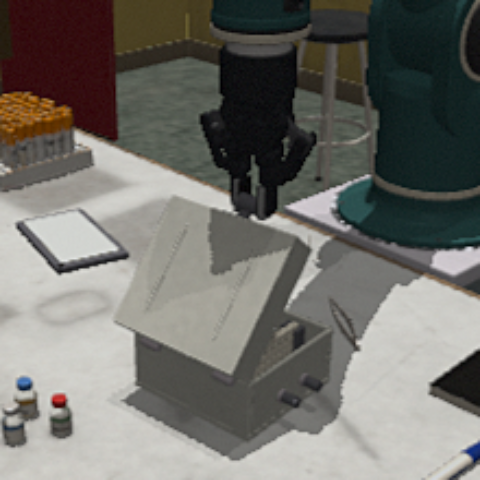

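The hood is following (about 0.83 rad) with low force. I continue the arc.

Call:
{"fn": "arm_command", "kwargs": {"motion": [{"tx": 4,"ty": 1,"tz": -3,"roll": 0},{"tx": 14,"ty": 1,"tz": -9,"roll": 0},{"tx": 26,"ty": 1,"tz": -16,"roll": 0},{"tx": 39,"ty": 1,"tz": -21,"roll": 0},{"tx": 52,"ty": 1,"tz": -25,"roll": 0},{"tx": 65,"ty": 1,"tz": -29,"roll": 0},{"tx": 79,"ty": 1,"tz": -31,"roll": 0},{"tx": 92,"ty": 1,"tz": -32,"roll": 0},{"tx": 106,"ty": 1,"tz": -32,"roll": 0},{"tx": 120,"ty": 1,"tz": -31,"roll": 0},{"tx": 130,"ty": 1,"tz": -30,"roll": 0},{"tx": 133,"ty": 1,"tz": -29,"roll": 0}]}}

```text
time_s: 9.1
eef_pos: [0.6627, 0.1673, 0.4006]
tool_rot: [0.0, 0.997, 0.072, 0.001]
ft_force: [-0.5, -5.7, 10.7]
gripper_width: 0.0231
```

Call:
{"fn": "arm_command", "kwargs": {"motion": [{"tx": 0,"ty": 0,"tz": 0,"roll": 0},{"tx": 0,"ty": 0,"tz": 0,"roll": 0},{"tx": 0,"ty": 0,"tz": 0,"roll": 0},{"tx": 0,"ty": 0,"tz": 0,"roll": 0},{"tx": 0,"ty": 0,"tz": 0,"roll": 0},{"tx": 0,"ty": 0,"tz": 0,"roll": 0}], "jaw": -1}}

```text
time_s: 9.7
eef_pos: [0.6612, 0.1677, 0.3997]
tool_rot: [-0.0, 0.997, 0.073, 0.0]
ft_force: [0.3, 0.1, 0.2]
gripper_width: 0.0851
```

Call:
{"fn": "arm_command", "kwargs": {"motion": [{"tx": 0,"ty": 0,"tz": -15,"roll": 0},{"tx": 0,"ty": 0,"tz": -40,"roll": 0},{"tx": -15,"ty": 0,"tz": -45,"roll": 0},{"tx": -45,"ty": 0,"tz": -45,"roll": 0},{"tx": -85,"ty": 0,"tz": -45,"roll": 0},{"tx": -125,"ty": 0,"tz": -30,"roll": 0},{"tx": -160,"ty": 0,"tz": -10,"roll": 0},{"tx": -180,"ty": 0,"tz": 0,"roll": 0},{"tx": -180,"ty": 0,"tz": 0,"roll": 0}]}}

```text
time_s: 10.6
eef_pos: [0.4811, 0.1414, 0.3999]
tool_rot: [0.001, 0.997, 0.073, -0.0]
ft_force: [1.4, 0.2, 0.6]
gripper_width: 0.0854
```

```bash
python3 - <<'E'
from h import *
np.set_printoptions(precision=3,suppress=True)
a=cam("side");w=cam("wrist");s=sense();print(s["eef_pos"],s["time_s"])
im=np.hstack([cv2.resize(a["image"][70:290,250:470],(400,400)),cv2.resize(w["image"][:,120:520],(400,400))])
cv2.imwrite("pics/8.png",im)
for n,z in [("filter_plate",.006),("blank_plate",.006),("hood_hinge",.07),("hood_knob",.24)]:
  for k,p in(("side",a),("wrist",w)):
    r=models.landmark_of(n,p)[:1];o=models.outline_of(n,p)[:1]
    if r:print(n,k,r[0],atz(p,r[0]["point"],z))
    if o:
        c=cv2.findNonZero(o[0]["region"].astype(np.uint8));print("  outline",o[0]["point"],o[0]["confidence"],cv2.minAreaRect(c),cv2.boundingRect(c))
E
```

```text
[0.483 0.142 0.401] 10.7
filter_plate side {'point': [369.1, 248.3], 'confidence': 0.65} [0.551 0.19  0.006]
  outline [371.5, 224.0] 0.81 ((373.5, 226.5), (29.0, 21.0), 90.0) (363, 212, 22, 30)
filter_plate wrist {'point': [283.1, 98.3], 'confidence': 0.97} [0.552 0.186 0.006]
  outline [276.3, 87.1] 0.92 ((272.885009765625, 91.02483367919922), (166.1495361328125, 25.058570861816406), 89.11859893798828) (260, 8, 27, 167)
blank_plate wrist {'point': [353.9, 100.0], 'confidence': 0.74} [0.561 0.117 0.006]
hood_hinge side {'point': [338.7, 230.7], 'confidence': 0.67} [0.622 0.159 0.07 ]
  outline [339.1, 219.3] 0.72 ((338.04925537109375, 216.88616943359375), (127.00482177734375, 76.7990951538086), 41.82017135620117) (293, 164, 109, 107)
  outline [319.5, 88.4] 0.82 ((313.5, 93.0), (186.0, 219.0), 90.0) (204, 0, 220, 187)
hood_knob side {'point': [327.4, 169.5], 'confidence': 0.77} [0.665 0.172 0.24 ]
  outline [327.0, 206.5] 0.73 ((328.03704833984375, 209.20571899414062), (90.65249633789062, 68.87503051757812), 88.75463104248047) (293, 164, 71, 91)
```

View pics/8.png

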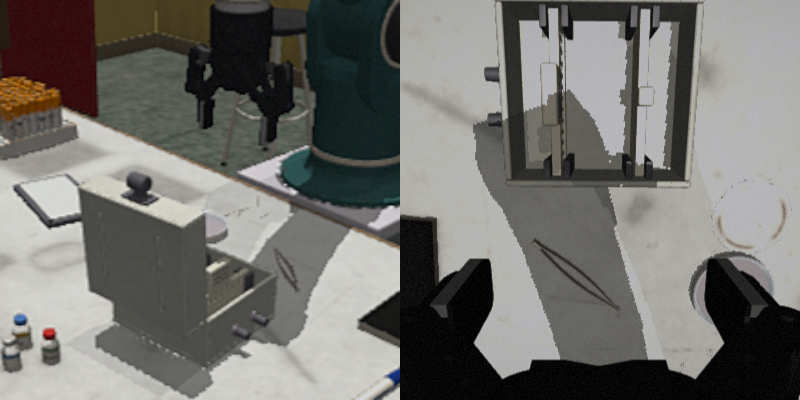

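The hood stands open (~1.65 rad). The filter plate is in the left (+y) slot, its tab at full-frame pixel (268,94); the blank is in the right slot with its tab at (366,96). Working out the move to the tab.

```bash
python3 - <<'E'
from h import *
np.set_printoptions(precision=4,suppress=True)
w=cam("wrist");K=np.array(w["intrinsics"]);print(K[0,0],w["c"])
im=w["image"]
for n,p in dict(tabc=(268.5,94),tabtop=(268.5,64),tabbot=(268.5,125)).items():
    X=atz(w,p,.1);print(n,X,toolshift(X+[0,0,-.005]))
A,B=atz(w,(228,184),.07),atz(w,(410,187),.07);d=A-B;print("rim",A,B,np.linalg.norm(d),np.arctan2(-d[0],d[1]))
cv2.imwrite("pics/9.png",cv2.resize(im[40:200,220:400],None,fx=4,fy=3.75)[:600])
E
```

```text
355.2115748974191 [0.5477 0.1508 0.3696]
tabc [0.5527 0.1881 0.1   ] [ 75.6184 -35.9848 149.6839]
tabtop [0.5729 0.1903 0.1   ] [ 95.9644 -35.2445 149.6825]
tabbot [0.5309 0.1857 0.1   ] [ 53.6741 -36.7833 149.6854]
rim [0.4747 0.2187 0.07  ] [0.4949 0.0633 0.07  ] 0.15670438460385322 0.12930444620094514
```

View pics/9.png

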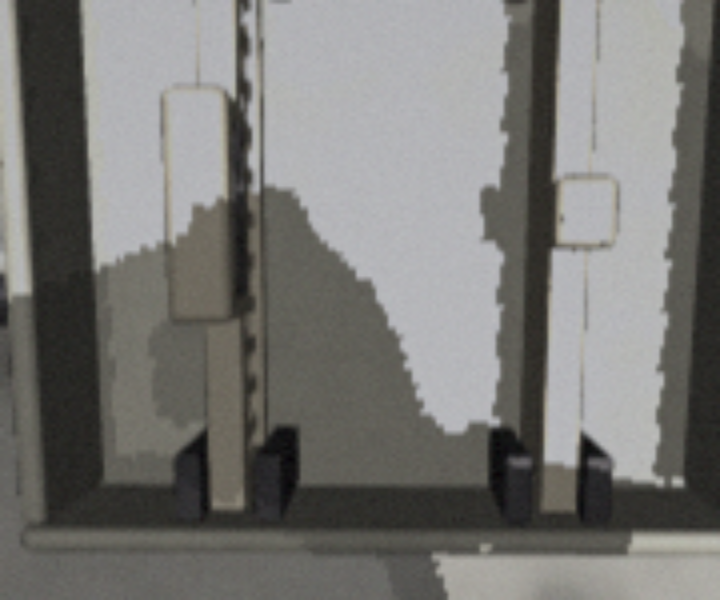

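Tab centred at about pixel (269,94) and in line with the tool within ~0.02 rad. Now move over, descend and grip.

Call:
{"fn": "arm_command", "kwargs": {"motion": [{"tx": 15,"ty": -8,"tz": 5,"roll": 0},{"tx": 40,"ty": -22,"tz": 15,"roll": 0},{"tx": 62,"ty": -32,"tz": 30,"roll": 0},{"tx": 70,"ty": -35,"tz": 55,"roll": 0},{"tx": 70,"ty": -35,"tz": 80,"roll": 0},{"tx": 70,"ty": -35,"tz": 105,"roll": 0},{"tx": 70,"ty": -35,"tz": 128,"roll": 0},{"tx": 70,"ty": -35,"tz": 143,"roll": 0},{"tx": 70,"ty": -35,"tz": 150,"roll": 0},{"tx": 70,"ty": -35,"tz": 150,"roll": 0}]}}

```text
time_s: 12.55
eef_pos: [0.5473, 0.1863, 0.2493]
tool_rot: [-0.0, 0.997, 0.073, -0.0]
ft_force: [-0.2, -0.9, 0.6]
gripper_width: 0.0855
```

Call:
{"fn": "arm_command", "kwargs": {"motion": [{"tx": 0,"ty": 0,"tz": 0,"roll": 0},{"tx": 0,"ty": 0,"tz": 0,"roll": 0},{"tx": 0,"ty": 0,"tz": 0,"roll": 0},{"tx": 0,"ty": 0,"tz": 0,"roll": 0},{"tx": 0,"ty": 0,"tz": 0,"roll": 0},{"tx": 0,"ty": 0,"tz": 0,"roll": 0},{"tx": 0,"ty": 0,"tz": 0,"roll": 0},{"tx": 0,"ty": 0,"tz": 0,"roll": 0},{"tx": 0,"ty": 0,"tz": 0,"roll": 0}], "jaw": 1, "squeeze": 40}}

```text
time_s: 13.45
eef_pos: [0.5474, 0.1865, 0.25]
tool_rot: [-0.0, 0.997, 0.073, 0.0]
ft_force: [-1.0, -0.4, 6.2]
gripper_width: 0.0107
```

```bash
python3 - <<'E'
from h import *
a=cam("side");s=sense();print(s["time_s"],s["eef_pos"],s["ft_force"],s["gripper_width"])
cv2.imwrite("pics/10.png",cv2.resize(a["image"][70:290,250:470],(480,480)))
r=models.landmark_of("hood_knob",a)[:1];print(r)
E
```

```text
13.5 [0.54739886 0.18646357 0.25000487] [-1.58264382  0.80178432  5.11977096] 0.011179083872482119
[{'point': [326.3, 170.2], 'confidence': 0.81}]
```

View pics/10.png

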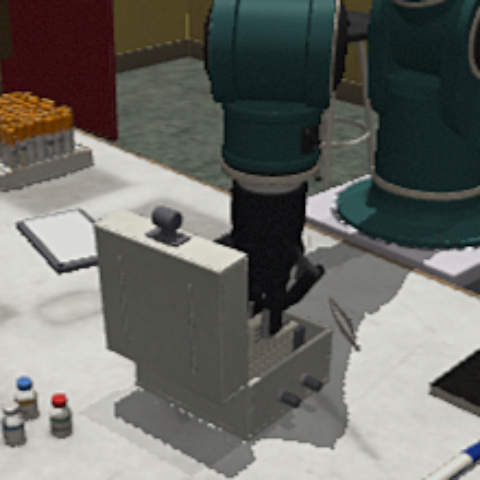

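Gripped at about 11 mm (tab is 12 mm) and the hood is undisturbed. Drawing straight up.

Call:
{"fn": "arm_command", "kwargs": {"motion": [{"tx": 0,"ty": 0,"tz": -4,"roll": 0},{"tx": 0,"ty": 0,"tz": -12,"roll": 0},{"tx": 0,"ty": 0,"tz": -22,"roll": 0},{"tx": 0,"ty": 0,"tz": -33,"roll": 0},{"tx": 0,"ty": 0,"tz": -45,"roll": 0},{"tx": 0,"ty": 0,"tz": -57,"roll": 0},{"tx": 0,"ty": 0,"tz": -70,"roll": 0},{"tx": 0,"ty": 0,"tz": -83,"roll": 0},{"tx": 0,"ty": 0,"tz": -95,"roll": 0},{"tx": 0,"ty": 0,"tz": -105,"roll": 0},{"tx": 0,"ty": 0,"tz": -110,"roll": 0},{"tx": 0,"ty": 0,"tz": -110,"roll": 0}], "squeeze": 50}}

```text
time_s: 14.75
eef_pos: [0.5474, 0.1863, 0.3603]
tool_rot: [-0.0, 0.997, 0.073, 0.0]
ft_force: [-0.2, 0.0, -1.1]
gripper_width: 0.0112
```

```bash
python3 - <<'E'
from h import *
np.set_printoptions(precision=3,suppress=True)
a=cam("side");w=cam("wrist");b=cam("top");s=sense();print(s["time_s"],s["eef_pos"],s["ft_force"],s["gripper_width"],s["joint_positions"])
im=np.hstack([cv2.resize(a["image"][70:290,250:470],(400,400)),cv2.resize(w["image"][:,120:520],(400,400))])
cv2.imwrite("pics/11.png",im)
for n in("filter_plate","blank_plate"):
  for k,p in(("side",a),("wrist",w)):
    r=models.landmark_of(n,p)[:1]; 
    if r: print(n,k,r)
o=models.outline_of("viewing_pad",b)[0];c=cv2.findContours(o["region"].astype(np.uint8),0,2)[0];c=max(c,key=cv2.contourArea)
P=np.array([atz(b,q[0],.012)[:2] for q in c],np.float32)
print("pad",cv2.minAreaRect(P*1000),cv2.boxPoints(cv2.minAreaRect(P)))
E
```

```text
14.9 [0.547 0.186 0.359] [-0.219 -0.369 -1.524] 0.010994910431118887 [ 0.038  0.432 -0.536  1.764  0.254  1.016 -2.018]
filter_plate side [{'point': [369.3, 208.1], 'confidence': 0.96}]
filter_plate wrist [{'point': [317.8, 207.9], 'confidence': 0.79}]
blank_plate wrist [{'point': [392.8, 176.2], 'confidence': 0.96}]
pad ((483.400390625, -272.7674560546875), (180.0823974609375, 110.97998046875), 77.59910583496094) [[ 0.41  -0.349]
 [ 0.518 -0.373]
 [ 0.557 -0.197]
 [ 0.449 -0.173]]
```

View pics/11.png

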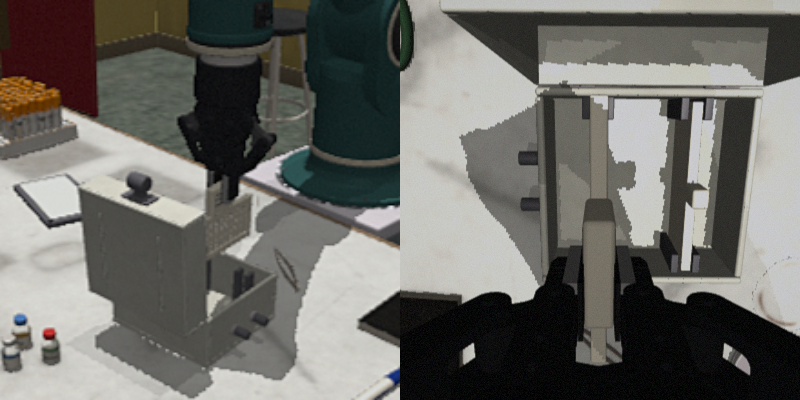

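Plate drawn clear and upright, the blank is still in its slot and the hood is open. The pad is at (0.483,-0.273) with its long side at 77.6°. Travelling there now.

Call:
{"fn": "arm_command", "kwargs": {"motion": [{"tx": -4,"ty": 8,"tz": -10,"roll": 0},{"tx": -10,"ty": 28,"tz": -20,"roll": 0},{"tx": -18,"ty": 58,"tz": -20,"roll": 0},{"tx": -28,"ty": 94,"tz": -20,"roll": 0},{"tx": -39,"ty": 132,"tz": -20,"roll": 0},{"tx": -50,"ty": 170,"tz": -20,"roll": 0},{"tx": -61,"ty": 208,"tz": -20,"roll": 0},{"tx": -72,"ty": 246,"tz": -20,"roll": 0},{"tx": -83,"ty": 284,"tz": -20,"roll": 0},{"tx": -93,"ty": 318,"tz": -20,"roll": 0},{"tx": -100,"ty": 342,"tz": -20,"roll": 0},{"tx": -102,"ty": 350,"tz": -20,"roll": 0}]}}

```text
time_s: 16.35
eef_pos: [0.4962, -0.1779, 0.3803]
tool_rot: [0.0, 0.997, 0.071, 0.0]
ft_force: [-0.2, 1.4, -0.6]
gripper_width: 0.0109
```

Call:
{"fn": "arm_command", "kwargs": {"motion": [{"tx": -4,"ty": 15,"tz": 0,"roll": 0},{"tx": -12,"ty": 42,"tz": 0,"roll": 0},{"tx": -21,"ty": 72,"tz": 0,"roll": 0},{"tx": -28,"ty": 93,"tz": 0,"roll": 0},{"tx": -30,"ty": 100,"tz": 0,"roll": 0},{"tx": -30,"ty": 100,"tz": 0,"roll": 0}]}}

```text
time_s: 16.95
eef_pos: [0.4819, -0.2786, 0.3797]
tool_rot: [-0.0, 0.997, 0.072, 0.0]
ft_force: [-0.0, 0.6, -2.2]
gripper_width: 0.0108
```

```bash
python3 - <<'E'
from h import *
s=sense();print(np.round(s["joint_positions"],3),s["eef_pos"],s["gripper_width"],s["time_s"])
E
```

```text
[ 0.755  0.342 -0.351  1.803  0.136  1.02  -1.074] [ 0.48194961 -0.27856278  0.37974753] 0.010844766010751928 16.95
```

Call:
{"fn": "arm_command", "kwargs": {"motion": [{"tx": 0,"ty": 0,"tz": 0,"roll": -0.05},{"tx": 0,"ty": 0,"tz": 0,"roll": -0.16},{"tx": 0,"ty": 0,"tz": 0,"roll": -0.29},{"tx": 0,"ty": 0,"tz": 0,"roll": -0.42},{"tx": 0,"ty": 0,"tz": 0,"roll": -0.55},{"tx": 0,"ty": 0,"tz": 0,"roll": -0.68},{"tx": 0,"ty": 0,"tz": 0,"roll": -0.81},{"tx": 0,"ty": 0,"tz": 0,"roll": -0.94},{"tx": 0,"ty": 0,"tz": 0,"roll": -1.06},{"tx": 0,"ty": 0,"tz": 0,"roll": -1.15},{"tx": 0,"ty": 0,"tz": 0,"roll": -1.2},{"tx": 0,"ty": 0,"tz": 0,"roll": -1.21}]}}

```text
time_s: 18.15
eef_pos: [0.4825, -0.2767, 0.3799]
tool_rot: [-0.0, 0.778, 0.628, 0.0]
ft_force: [-0.1, 0.8, -1.4]
gripper_width: 0.0112
```

Call:
{"fn": "arm_command", "kwargs": {"motion": [{"tx": 0,"ty": 0,"tz": 5,"roll": 0},{"tx": 0,"ty": 0,"tz": 16,"roll": 0},{"tx": 0,"ty": 0,"tz": 30,"roll": 0},{"tx": 0,"ty": 0,"tz": 44,"roll": 0},{"tx": 0,"ty": 0,"tz": 57,"roll": 0},{"tx": 0,"ty": 0,"tz": 67,"roll": 0},{"tx": 0,"ty": 0,"tz": 73,"roll": 0},{"tx": 0,"ty": 0,"tz": 74,"roll": 0},{"tx": 0,"ty": 0,"tz": 74,"roll": 0}]}}

```text
time_s: 19.05
eef_pos: [0.4822, -0.2781, 0.3058]
tool_rot: [0.0, 0.779, 0.627, 0.0]
ft_force: [-0.3, -0.7, -0.9]
gripper_width: 0.0108
```

```bash
python3 - <<'E'
from h import *
np.set_printoptions(precision=3,suppress=True)
a=cam("side");b=cam("top");w=cam("wrist");s=sense();R=rot(s["tool_rot"])
print(s["time_s"],s["eef_pos"],"yaw",np.arctan2(R[1,0],R[0,0]),s["gripper_width"],s["joint_positions"],np.abs(s["joint_vel"]).max())
im=np.hstack([cv2.resize(a["image"][80:280,200:400],(400,400)),cv2.resize(b["image"][140:300,240:500],(400,246)).copy() if 0 else cv2.resize(b["image"][150:290,310:450],(400,400))])
cv2.imwrite("pics/12.png",im)
G=np.array(s["eef_pos"])+R@[.006,0,.155];print("plate est origin",G-[0,0,.089])
for n in("filter_plate","viewing_pad","hood_knob"):
    for k,p in(("side",a),("top",b),("wrist",w)):
        r=models.landmark_of(n,p)[:1]
        if r: print(n,k,r[0],"pred",proj(p,G-[0,0,.089]),atz(p,r[0]["point"],{"filter_plate":.062,"viewing_pad":0,"hood_knob":.238}[n]))
E
```

```text
19.2 [ 0.482 -0.278  0.306] yaw 1.355677335788921 0.011090624284912686 [ 0.898  0.467 -0.541  1.859  0.301  0.897 -0.001] 0.0022299491210740494
plate est origin [ 0.484 -0.272  0.062]
filter_plate side {'point': [280.1, 165.4], 'confidence': 0.66} pred [280.62  162.645] [ 0.497 -0.256  0.062]
filter_plate top {'point': [422.0, 232.0], 'confidence': 0.6} pred [421.77  231.338] [ 0.482 -0.273  0.062]
filter_plate wrist {'point': [319.3, 207.9], 'confidence': 0.94} pred [319.278 207.398] [ 0.484 -0.273  0.062]
viewing_pad side {'point': [284.3, 181.7], 'confidence': 0.69} pred [280.62  162.645] [ 0.483 -0.259  0.   ]
viewing_pad top {'point': [416.3, 233.9], 'confidence': 0.67} pred [421.77  231.338] [ 0.487 -0.269  0.   ]
viewing_pad wrist {'point': [319.0, 187.8], 'confidence': 0.82} pred [319.278 207.398] [ 0.483 -0.273  0.   ]
hood_knob side {'point': [326.0, 172.5], 'confidence': 0.67} pred [280.62  162.645] [0.673 0.178 0.238]
hood_knob top {'point': [276.7, 156.9], 'confidence': 0.68} pred [421.77  231.338] [0.667 0.165 0.238]
```

View pics/12.png

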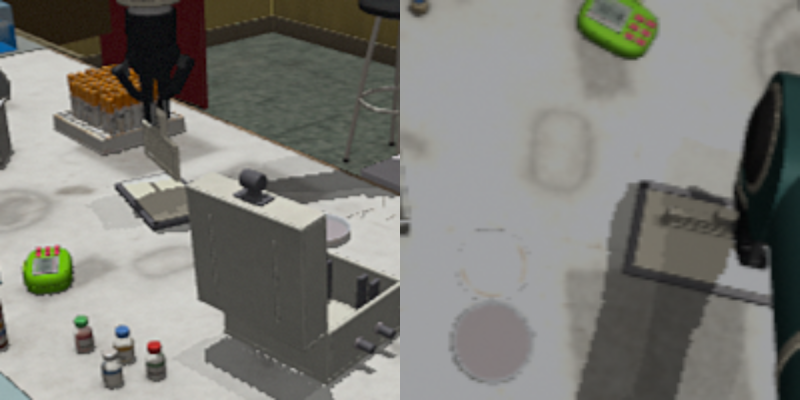

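The picture shows the plate upright over the pad and in line with its long side, with the hood open. The networks and my estimate agree to a few millimetres, so I'm handing in.

```bash
python3 -c "
from h import *
print(order.sign_off())"
```

```text
the job is handed in; nothing more can be done
None
```

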